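Isolate the forge blower and fold its padlock hasp shut

ROBOT

A 6-joint arm with a two-finger parallel gripper is mounted at the origin on the work surface. World frame = base frame: x ahead of the robot, y to its left, z up, the work surface at z = 0. Lengths are in m, angles in rad, forces in N, time in s.
With the tool pointing down it reaches from about 0.275 to 0.725 m from the base axis. Payload 15.9 kg.
Tool frame: the origin (TCP) lies on the centre line of the jaws, within the pads' length; the fingertips stand 8 mm ahead of it and the grasp point (between the pads) lies 11 mm behind it; z points along the fingers, y is the line along which they close (so a half turn about z gives the same grasp; the last joint's range is limited). The gripper opens to 85 mm and grips with 20 to 120 N. Pads are 22 mm wide; open, the fingers measure 114 mm over their backs; the gripper's body (76 mm by 85 mm) begins 54 mm behind the grasp point. The pads swing forward as they close: fully open they stand 13 mm farther back than shut.
Start: joints at [1.145, 0.213, -0.034, 1.323, 0, 1.571], TCP at [0.207, 0.455, 0.239] pointing down, gripper open.
Joint ranges: [-2.98, 2.98], [-0.74, 1.72], [-1.14, 1.35], [-2.1, 2.04], [-1.57, 1.44], [-3.14, 3.14]. Speed limits (rad/s): [1.89, 1.89, 2.39, 2.57, 3.14, 3.14].

INTERFACE

Orientations are given as a unit quaternion [x, y, z, w].
In Python, from plant import ctrl gives the robot as it stands.
- The arm moves only by the tool drive_tool, never from a script. Its argument "commands" is a list of rows, each a list of 6 numbers: the shift along the tool's x, y, z in m, then the turn, a rotation vector about the tool's x, y, z in rad. A call has 1 to 8 rows; each row is the pose to reach, as a shift and turn from the pose commanded when the call began, along the tool's axes at that moment; what a row does not reach only later rows make up. A row lasts 1/12 s, in which the tool goes at most 41.7 mm and 7.16 degrees, less where a joint would pass 70% of its speed; a pose out of reach is approached as far as the arm can. A call with a gripper value outside its range is refused whole. "gripper" is the closure in counts, from 0 (fully open) to 255 (shut), set as the call begins (left out, the last holds). The fingers move at their own pace and stop on an object; "squeeze" is the grip in N (left out, the last holds). Time passes only in rows, so rows that repeat a pose let the fingers close. It gives the time, the measured TCP pose, the force, the opening and the grip force at its end, in the units of the state.
- ctrl.get_obs(): the state, without advancing time (a new reading comes with each control period).
- ctrl.read_camera(name): name is "side" or "top"; returns the picture (384x512x3 uint8, red, green, blue); there is no depth.
- ctrl.camera_params(name): a dict with "fx", "fy", "cx", "cy" (pixels), "k1" (the pictures are not rectified: a ray, as slopes to the right and down, at radius r is drawn at 1 + k1 r^2 times it, then the intrinsics apply), "origin" and "attitude" of the camera in the world. Camera axes: x right, y up, looking along -z (the intrinsics and any distortion apply to the point x, -y, -z); pixel columns grow to the right and rows downward; lengths in m; the calibration is good to about 2 mm. A picture is of the moment at which its call begins. camera_params takes no time and is no camera call.
- ctrl.hand_in(): hands the job in; it is judged then, once.
The state is a dict: "time_s": time; "q": joint angles; "joint_velocities": joint speeds; "effort": joint torques, N m; "position": TCP position; "ee_rot": TCP orientation; "contact_force": force on the tool from outside, world axes, zero at the start; "moment": the same for the moment, N m; "gripper_width": finger opening in m; "gripper_force": force on a finger pad.
Only numpy, scipy, OpenCV 4.12 (cv2) and the standard library are available. Lean on these libraries where they do the work, as an engineer would, in place of code of your own. Each camera call takes 0.05 s, during which the arm holds its last target. There are 200 camera calls.

TASK

Make the forge blower ready for its padlock: swing the isolator's handle from on to off so that its staple lines up with the open hasp strap's slot (the handle also turns beyond off, so stop in line), then fold the strap down flat over the staple, its eye standing up through the slot. Let go, and leave the tools lying around where they are.

Things in the scene. Friction and masses are not known exactly. Their poses are not given: they have to be found in the camera images.
- isolator: Dull brown steel box fixed on the bench, 300 mm wide (its y), 250 mm deep; stands sideways, front to the robot's right. Origin on the bench under its middle; x away from its front, z up. Front: a flat panel sloping up at 40 deg to level from (-0.12, y, 0.05), 260 mm long. Panel axes: u up the slope (cos40, 0, sin40), v = y (left, seen from the front), n outward normal (-sin40, 0, cos40).
- rack (a point): Middle of the front bar of a level wire rack of thin steel bars fixed over the panel's upper part, 350 mm above the bench, 280 mm wide and 160 mm deep (from here to +x), on two posts at the back of the box. It blocks a vertical gripper over the handle when on; a tool held along the panel's normal passes in front of it. Axes as the box.
- handle (a joint): Angle of the handle about the panel's normal, rad. 0: points straight up the slope (on; it starts near there). Grows anticlockwise seen from the front. 1.571: off, pointing to the box's +y, straight at the hasp's hinge, staple in line with the slot. End stops at -0.2 and 1.95, none at off. Stiff (0.7 N m), stays where left. The staple enters the slot if within about 0.035 rad of off.
- hub (a point): The handle's pivot on the panel surface, box frame (-0.0587, -0.10, 0.1014). Its axes turn with the handle: x along the handle to its tip, z the panel's normal. The handle is a dark flat bar 30 mm wide, reaching 160 mm from the pivot, its top 26 mm off the panel.
- grip (a point): Point to grip on the handle's black round post: 22 mm diameter, along the panel's normal from 26 to 88 mm off the panel, 75 mm from the pivot. This point is on its axis, 60 mm off the panel. Axes as hub.
- staple (a point): Top of the steel staple on the handle, 140 mm from the pivot, 59 mm off the panel: a loop of 8 mm bar, 34 mm long along the handle, 8 mm thick across it, its eye 18 mm wide. Axes as hub.
- hasp (a joint): Angle of the steel hasp strap about its hinge, rad. 0: shut, parallel to the panel and pointing to the box's -y, at the hub; grows as it opens; 1.571: stands along the panel's normal; stops at 0 and 2.0. Starts open, 1.4 to 1.85. Friction 0.16 N m: it stays where left and must be pushed right down. With the handle out of line it stops on the staple near 0.5.
- hinge (a point): Middle of the strap's hinge line, which runs up the slope (u), 30 mm off the panel; box frame (-0.0780, 0.09, 0.1244), 190 mm from the hub. Axes turn with the strap: x up the slope, y from the strap's tip to its hinge, z its upper face when shut.
- slot (a point): Centre of the strap's slot, 50 mm from the hinge line. Strap 5 mm thick, 48 mm wide, 90 mm long from the hinge line; slot 18 mm wide and 47 mm long. Axes as hinge.
- tab (a point): Centre of the strap's push tab, a 36 x 34 mm steel tongue (5 mm thick) that sticks out from the strap's lower edge near its tip: 73 mm from the hinge line, 42 mm down the slope from the slot's centre. A place to push or press the strap. Axes as hinge.
- hammer: Bystander: hammer, 280 mm, lying before the isolator's sloping front. Origin under its middle.
- tongs: Bystander: dark steel tongs, 260 mm, lying behind the isolator. Origin under its middle.
- padlock: Bystander: brass padlock, 90 mm with shackle, lying before the isolator, on the hasp's side; not to be used yet. Origin under its body.
- chisel: Bystander: dark steel chisel, 160 mm, lying beside the isolator on the hub's side. Origin under its middle.
- brush: Bystander: brush, 200 mm, lying on the right of the bench. Origin under its middle.
- offcut: Bystander: square steel bar, 180 x 25 x 25 mm, lying on the left of the bench. Origin under its middle.
- oilcan: Bystander: steel can, 66 mm diameter, 120 mm tall, standing on the left of the bench. Origin under its middle.

How it is judged:
On the way:
1. the handle stands at off, in line with the slot (within 0.06 rad), while the strap is still open (over 0.9 rad) (value of joint handle between 1.511 and 1.631 rad and value of joint hasp above 0.9 rad), for 0.3 s.
At the end, for the whole second after the job is handed in: The handle stands at off (1.571 within 0.06 rad), the hasp strap is folded flat over the staple (under 0.07 rad from shut), and both are at rest and released (value of joint handle between 1.511 and 1.631 rad and value of joint hasp below 0.07 rad and velocity of joint each of hasp, handle below 0.05 rad/s and velocity of joint handle above -0.05 rad/s); the robot touches nothing.
It fails at once if a tool lying around the isolator is shoved more than 40 mm (distance of any of hammer, tongs, padlock, chisel, brush, offcut, oilcan from where it was at the start of the episode above 0.04 m).
It also fails if it takes over 56 s, if anything falls off the work surface, if the arm or the gripper's body presses on something with over 40 N, if the wrist force passes 120 N, or if a joint passes its speed limit or range.

## Working session

There is one attempt and no reset: what is moved stays moved. The work goes in short steps, Python scripts to look and compute and a tool call to move; the robot and the scene stay as the last step left them, time stands still between calls to the robot, and variables do not carry over. Pictures are saved under pics/ and viewed, at most 10 in all, crops included, and the job is handed in when it is done.

Besides the shell and the picture viewer there is one more tool, called after "Emit:" in YAML: its name, and indented under it one key for each argument. drive_tool: Moves the arm, as the interface text tells. Its arguments: {"type":"object","properties":{"commands":{"type":"array"},"gripper":{"type":"number"},"squeeze":{"type":"number"}},"required":["commands"]}

```bash
ls; mkdir -p pics; python3 - <<'E'
from plant import ctrl
import cv2
for n in("side","top"):
    cv2.imwrite(f"pics/{n}0.png",cv2.resize(ctrl.read_camera(n),(800,600),interpolation=cv2.INTER_CUBIC)[:,:,::-1]);print(ctrl.camera_params(n))
print(ctrl.get_obs())
E
```

```text
pics
{'fx': 390.76114047838826, 'fy': 390.76114047838826, 'cx': 258.9310528036893, 'cy': 191.4653198895612, 'k1': 0.008532721632252016, 'origin': array([ 0.34646756, -0.83684682,  1.25197707]), 'attitude': array([ 0.33554742, -0.03925641, -0.09304881,  0.93659425])}
{'fx': 412.0867154967003, 'fy': 412.0867154967003, 'cx': 255.03585601752656, 'cy': 185.3042939541154, 'k1': 0.002640518177627579, 'origin': array([ 0.35895947, -0.02884438,  1.55609392]), 'attitude': array([-0.05051629,  0.04295739,  0.7131541 , -0.69786388])}
{'time_s': 0.1, 'q': array([ 1.14501254e+00,  2.13314586e-01, -3.49898862e-02,  1.32350177e+00,
       -4.90127184e-06,  1.57081364e+00]), 'joint_velocities': array([ 1.35971842e-03, -5.57227231e-04,  1.38011490e-03,  8.40981928e-04,
        1.32848268e-04,  3.41590396e-05]), 'effort': array([-5.68406213e-04, -6.87247753e+01,  4.87806344e+01,  1.22680652e-02,
       -3.59113119e-05, -4.22308699e-05]), 'position': array([0.20639483, 0.45508382, 0.23886439]), 'ee_rot': array([ 2.11295822e-01,  9.77422028e-01, -4.94078190e-04, -1.04291979e-04]), 'contact_force': array([-0.53422394, -0.45749893, -0.34687114]), 'moment': array([ 0.00742561, -0.0038054 , -0.01404615]), 'gripper_force': 0.0, 'gripper_width': 0.08518405511509952}
```

View pics/side0.png

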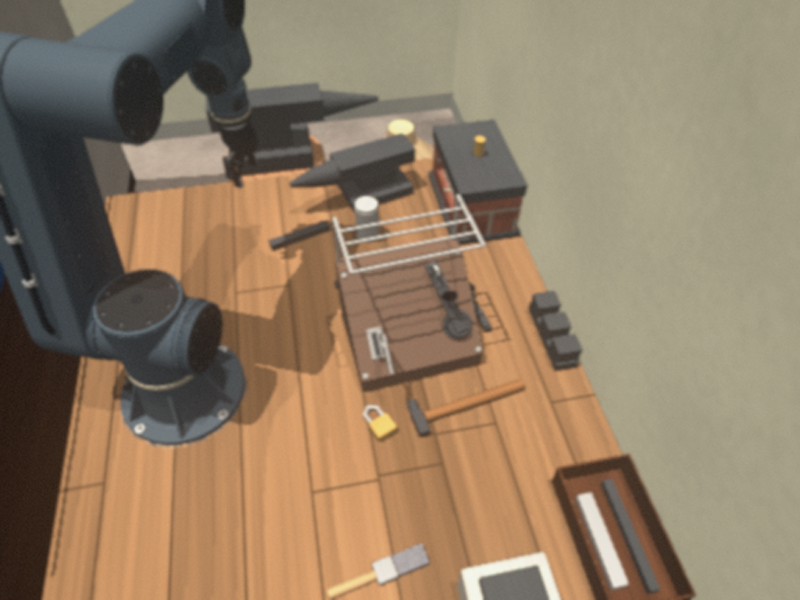

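View pics/top0.png

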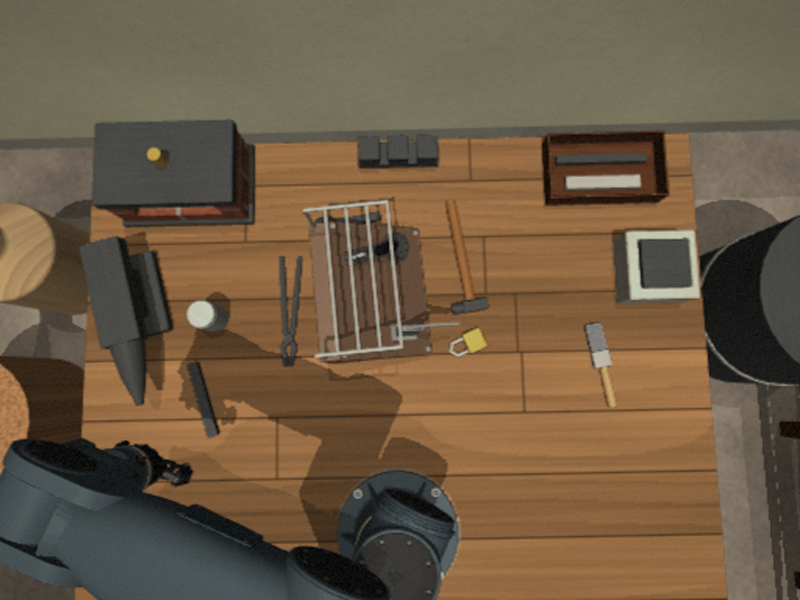

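The box faces world −y: the hub is at the far end near top (402,245) and the hasp at the near end near (400,330). The strap stands up and projects right to (458,324). Enlarging both views.

```bash
python3 - <<'E'
from plant import ctrl
import cv2
a=ctrl.read_camera("top")[115:240,185:310]; b=ctrl.read_camera("side")[110:260,200:340]
cv2.imwrite("pics/t1.png",cv2.resize(a,None,fx=4.8,fy=4.8,interpolation=cv2.INTER_CUBIC)[:,:,::-1])
cv2.imwrite("pics/s1.png",cv2.resize(b,None,fx=4,fy=4,interpolation=cv2.INTER_CUBIC)[:,:,::-1])
E
```

```text
(no output)
```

View pics/t1.png

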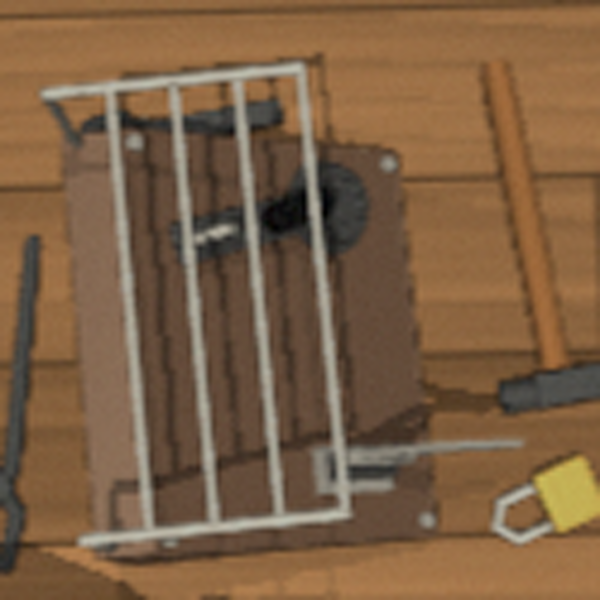

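View pics/s1.png

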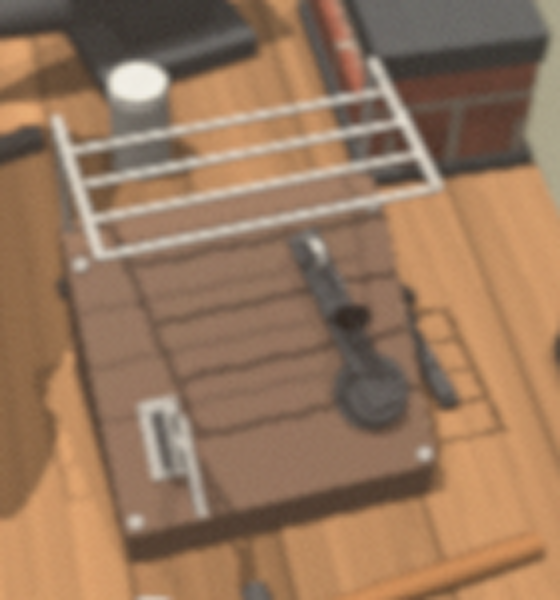

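```bash
cat >h.py <<'E'
import numpy as np
from scipy.spatial.transform import Rotation as R
from plant import ctrl
C={n:ctrl.camera_params(n) for n in("top","side")}
def proj(n,p):
    c=C[n]; q=R.from_quat(c["attitude"]).inv().apply(np.atleast_2d(p)-c["origin"])
    s=np.c_[q[:,0],-q[:,1]]/-q[:,2:]; s=s*(1+c["k1"]*(s**2).sum(1,keepdims=True))
    return s*[c["fx"],c["fy"]]+[c["cx"],c["cy"]]
c4,s4=np.cos(np.radians(40)),np.sin(np.radians(40))
U=np.array([c4,0,s4]);V=np.array([0,1.,0]);N=np.array([-s4,0,c4])
HUB=np.array([-.0587,-.10,.1014]);HIN=np.array([-.0780,.09,.1244])
def han(a,r,n): return HUB+r*(np.cos(a)*U+np.sin(a)*V)+n*N
def strap(a,d,u,n=0): # d from hinge line
    return HIN+d*(-np.cos(a)*V+np.sin(a)*N)+u*U+n*(np.cos(a)*N+np.sin(a)*V)
def world(p,b): return R.from_euler('z',b[2]).apply(p)+[b[0],b[1],b[3] if len(b)>3 else 0]
E
cat >fit.py <<'E'
from h import *
from scipy.optimize import least_squares
T=lambda x,y:("top",(x+.5)/4.8-.5+185,(y+.5)/4.8-.5+115)
S=lambda x,y:("side",(x+.5)/4-.5+200,(y+.5)/4-.5+110)
f=lambda k:[ # p: x,y,yaw,rackx,handle,hasp
(T(302,68),[k[3],-.14,.35]),(T(346,515),[k[3],.14,.35]),(S(100,256),[k[3],.14,.35]),(S(437,186),[k[3],-.14,.35]),
(T(400,155),[-.12,-.15,.05]),(T(438,537),[-.12,.15,.05]),(S(128,528),[-.12,.15,.05]),(S(438,466),[-.12,-.15,.05]),
(S(350,318),han(k[4],.075,.088)),(T(212,233),han(k[4],.14,.059)),(S(316,246),han(k[4],.14,.059)),
(T(521,443),strap(k[5],.09,-.04)),(S(205,514),strap(k[5],.09,-.059))]
def res(k):
    return np.ravel([proj(m[0],world(p,k[:3]))[0]-m[1:] for m,p in f(k)])
r=least_squares(res,[.42,0.05,1.6,0,0,1.6],loss="soft_l1")
print(r.x.round(4));print(res(r.x).reshape(-1,2).round(1))
E
python3 fit.py
```

```text
[ 0.5483  0.0436  1.6485 -0.0529  0.2661  1.5905]
[[-0.1 -0.1]
 [-0.1 -0.4]
 [-0.8  0.1]
 [-0.4  0.5]
 [-0.4 -1.1]
 [ 0.1 -0.4]
 [-1.5  2.2]
 [-0.5 -0.9]
 [ 1.6 -0.5]
 [ 3.8 -0.3]
 [-0.2  1.2]
 [-4.  -0.6]
 [-0.8 -0.1]]
```

```bash
sed -i 's/strap(k\[5\],.09,-.04)/strap(k[5],.085,-.06)/' fit.py; cat >>fit.py <<'E'
import cv2
k=r.x;L=[]
circ=lambda a,rr,rad,n:[han(a,rr,n)+rad*(np.cos(t)*U+np.sin(t)*V) for t in np.linspace(0,6.3,20)]
def hp(a,x,y,n): return HUB+x*(np.cos(a)*U+np.sin(a)*V)+y*(-np.sin(a)*U+np.cos(a)*V)+n*N
L+=[circ(k[4],.075,.011,.088),circ(k[4],.075,.011,.026)]
L+=[[hp(k[4],0,-.015,.026),hp(k[4],.16,-.015,.026),hp(k[4],.16,.015,.026),hp(k[4],0,.015,.026)]]
L+=[[hp(k[4],.123,0,.026),hp(k[4],.123,0,.059),hp(k[4],.157,0,.059),hp(k[4],.157,0,.026)]]
L+=[[strap(k[5],0,.024),strap(k[5],.09,.024),strap(k[5],.09,-.024),strap(k[5],.09,-.06),strap(k[5],.056,-.06),strap(k[5],.056,-.024),strap(k[5],0,-.024),strap(k[5],0,.024)]]
P0=np.array([-.12,0,.05]);L+=[[P0-.15*V,P0+.15*V,P0+.15*V+.26*U,P0-.15*V+.26*U,P0-.15*V]]
a=ctrl.read_camera("top")[115:240,185:310]; b=ctrl.read_camera("side")[110:260,200:340]
o=[]
for n,im,s,off in(("top",a,4.8,(185,115)),("side",b,4,(200,110))):
    im=np.ascontiguousarray(cv2.resize(im,None,fx=s,fy=s,interpolation=cv2.INTER_CUBIC)[:,:,::-1])
    for l in L:
        q=(proj(n,world(np.array(l),k[:3]))-off+.5)*s-.5
        cv2.polylines(im,[np.round(q).astype(int).reshape(-1,1,2)],False,(0,255,0),1)
    o.append(im[:600,:560] if n=="side" else im)
h=np.hstack([o[0][40:560,150:550],o[1][180:560,60:460] if 0 else o[1][40:560,80:480]]);cv2.imwrite("pics/ov.png",h)
E
python3 fit.py
```

```text
[ 0.5484  0.0439  1.6475 -0.0532  0.2664  1.5866]
[[-0.  -0.1]
 [-0.1 -0.4]
 [-0.8  0.1]
 [-0.4  0.5]
 [-0.5 -1.1]
 [-0.  -0.3]
 [-1.5  2.1]
 [-0.6 -0.9]
 [ 1.6 -0.5]
 [ 3.7 -0.3]
 [-0.2  1.2]
 [-0.9 -0.6]
 [-0.8 -0.2]]
```

View pics/ov.png

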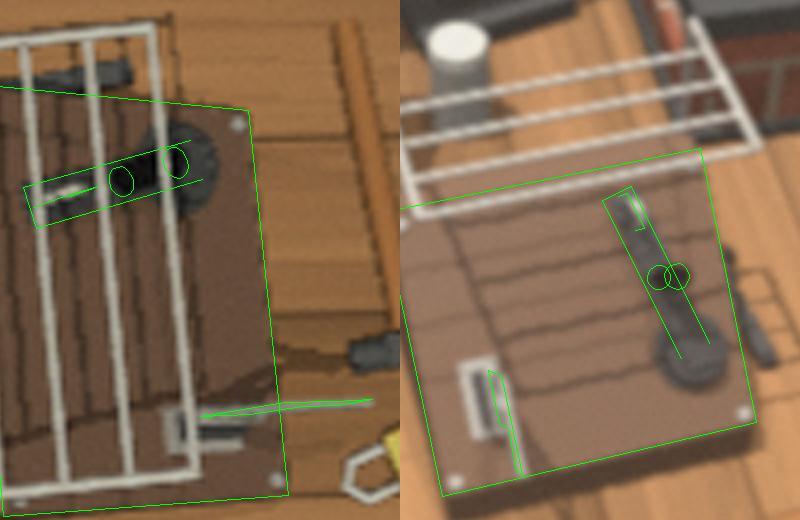

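The overlay fits to about 2 px: rack corners, panel edges and strap tab agree, and the post is about 6 crop pixels off in the side view. I'll refit with the hub disc added and work out the approach moves.

```bash
sed -i 's/^(S(350,318),han(k\[4\],.075,.088)),(T(212,233),han(k\[4\],.14,.059)),/(S(350,318),han(k[4],.075,.088)),(T(325,201),han(k[4],.075,.088)),(T(335,208),han(0,0,.022)),(S(371,391),han(0,0,.022)),/' fit.py; cat >>h.py <<'E'
def toolrow(tp,tq,o=None):
    o=o or ctrl.get_obs(); A=R.from_quat(o["ee_rot"])
    return A.inv().apply(np.array(tp)-o["position"]).round(4),(A.inv()*R.from_quat(tq)).as_rotvec().round(4)
def pose(b,zt,yt): # tool z, y dirs in box frame
    z=R.from_euler('z',b[2]).apply(zt);y=R.from_euler('z',b[2]).apply(yt)
    z/=np.linalg.norm(z); y=y-z*(y@z); y/=np.linalg.norm(y)
    return R.from_matrix(np.c_[np.cross(y,z),y,z]).as_quat()
E
cat >>fit.py <<'E'
b=k[:3]; g=han(k[4],.075,.06)
for w in (V,-V,U,-U):
  q=pose(b,-N,w)
  print("grip",world(g,b),"tcp", world(g-.011*N,b),"approach row",*toolrow(world(g+.12*N,b),q))
print("hub",world(HUB,b), "tab",world(strap(k[5],.073,-.042),b))
E
python3 fit.py
```

```text
[ 0.5478  0.0438  1.648  -0.0532  0.2574  1.5814]
[[-0.   0. ]
 [-0.1 -0.2]
 [-0.9  0.1]
 [-0.5  0.5]
 [-0.5 -0.9]
 [ 0.  -0.2]
 [-1.7  2.1]
 [-0.7 -0.9]
 [ 1.6 -0.6]
 [ 0.   0.3]
 [ 1.6 -1.3]
 [ 0.6 -0.1]
 [-0.1  1.1]
 [-0.9 -0.6]
 [-0.7 -0.2]]
grip [0.63171311 0.00846456 0.19398351] tcp [0.631168   0.01551418 0.18555702] approach row [-0.609  -0.2989 -0.0466] [-0.719  -0.4252 -1.9751]
grip [0.63171311 0.00846456 0.19398351] tcp [0.631168   0.01551418 0.18555702] approach row [-0.609  -0.2989 -0.0466] [-0.3723  0.6296  1.0223]
grip [0.63171311 0.00846456 0.19398351] tcp [0.631168   0.01551418 0.18555702] approach row [-0.609  -0.2989 -0.0466] [-0.6833  0.1755 -0.4822]
grip [0.63171311 0.00846456 0.19398351] tcp [0.631168   0.01551418 0.18555702] approach row [-0.609  -0.2989 -0.0466] [0.2336 0.9098 2.4988]
hub [ 0.65205879 -0.00700626  0.1014    ] tab [ 0.46944107 -0.11981549  0.15332104]
```

```bash
cat >>h.py <<'E'
B=np.array([.5478,.0438,1.648])
def row(tp,tq=None):
    o=ctrl.get_obs(); p,r=toolrow(tp,o["ee_rot"] if tq is None else tq,o); print(*p,*r,"| t",o["time_s"].round(1) if hasattr(o["time_s"],'round') else o["time_s"])
def hubuvn(): # TCP relative to hub in u,v,n
    o=ctrl.get_obs(); p=R.from_euler('z',-B[2]).apply(o["position"]-[B[0],B[1],0])-HUB
    return np.array([p@U,p@V,p@N])
QU=pose(B,-N,U)
E
python3 - <<'E'
from h import *
row([.25,.38,.52]);row([.40,-.16,.50]);row([.40,-.16,.50],QU)
print(R.from_quat(ctrl.get_obs()["ee_rot"]).as_matrix().round(3),R.from_quat(QU).as_matrix().round(3))
E
```

```text
-0.0707 -0.0506 -0.2808 0.0 0.0 0.0 | t 0.4
-0.4304 -0.4805 -0.2607 0.0 0.0 0.0 | t 0.4
-0.4304 -0.4805 -0.2607 -0.6833 0.1755 -0.4823 | t 0.4
[[-0.911  0.413 -0.   ]
 [ 0.413  0.911 -0.   ]
 [-0.    -0.    -1.   ]] [[-0.997 -0.059 -0.05 ]
 [-0.077  0.764  0.641]
 [ 0.     0.643 -0.766]]
```

Emit:
drive_tool:
  commands:
    - [-0.07, -0.05, -0.28, 0, 0, 0]
    - [-0.07, -0.05, -0.28, 0, 0, 0]
    - [-0.07, -0.05, -0.28, 0, 0, 0]
    - [-0.07, -0.05, -0.28, 0, 0, 0]
    - [-0.07, -0.05, -0.28, 0, 0, 0]
    - [-0.07, -0.05, -0.28, 0, 0, 0]
    - [-0.07, -0.05, -0.28, 0, 0, 0]
    - [-0.07, -0.05, -0.28, 0, 0, 0]
  gripper: 100

```text
time_s: 1.07
position: [0.2512, 0.3813, 0.5105]
ee_rot: [0.212, 0.977, 0.016, 0.006]
contact_force: [1.5, 1.0, -0.4]
gripper_width: 0.0518
gripper_force: 0.0
```

```bash
python3 - <<'E'
from h import *
print(ctrl.get_obs()["position"],ctrl.get_obs()["gripper_width"]);row([.40,-.16,.50]);row([.40,-.16,.50],QU)
E
```

```text
[0.25123872 0.38126431 0.51045217] 0.05178515320217752
-0.3594 -0.4313 -0.0018 0.0 0.0 0.0 | t 1.0667
-0.3594 -0.4313 -0.0018 -0.6522 0.1886 -0.4774 | t 1.0667
```

Emit:
drive_tool:
  commands:
    - [-0.36, -0.43, 0, 0, 0, 0]
    - [-0.36, -0.43, 0, 0, 0, 0]
    - [-0.36, -0.43, 0, 0, 0, 0]
    - [-0.36, -0.43, 0, 0, 0, 0]
    - [-0.36, -0.43, 0, 0, 0, 0]
    - [-0.36, -0.43, 0, 0, 0, 0]
    - [-0.36, -0.43, 0, 0, 0, 0]
    - [-0.36, -0.43, 0, -0.2, 0.06, -0.15]

```text
time_s: 1.73
position: [0.33, 0.0819, 0.5019]
ee_rot: [0.193, 0.981, 0.032, -0.002]
contact_force: [0.7, 1.1, -0.5]
gripper_width: 0.0521
gripper_force: 0.0
```

```bash
python3 - <<'E'
from h import *
print(ctrl.get_obs()["position"],ctrl.get_obs()["q"]);row([.40,-.16,.50],QU);b=B;print(world(HUB+.073*U+.019*V+.18*N,B))
E
```

```text
[0.33000995 0.08191968 0.50193048] [ 0.18864478 -0.00390451  0.41101659  1.96662893  0.06044089  0.57813262]
-0.1564 -0.197 -0.0128 -0.6214 0.1596 -0.4459 | t 1.7333
[ 0.63769677 -0.06808032  0.2862115 ]
```

Emit:
drive_tool:
  commands:
    - [-0.16, -0.2, 0, -0.62, 0.16, -0.45]
    - [-0.16, -0.2, 0, -0.62, 0.16, -0.45]
    - [-0.16, -0.2, 0, -0.62, 0.16, -0.45]
    - [-0.16, -0.2, 0, -0.62, 0.16, -0.45]
    - [-0.16, -0.2, 0, -0.62, 0.16, -0.45]
    - [-0.16, -0.2, 0, -0.62, 0.16, -0.45]
    - [-0.16, -0.2, 0, -0.62, 0.16, -0.45]
    - [-0.16, -0.2, 0, -0.62, 0.16, -0.45]

```text
time_s: 2.4
position: [0.3922, -0.105, 0.4278]
ee_rot: [-0.008, 0.955, 0.297, 0.011]
contact_force: [1.3, 0.7, 0.1]
gripper_width: 0.0518
gripper_force: 0.0
```

```bash
python3 - <<'E'
from h import *
print(ctrl.get_obs()["position"],ctrl.get_obs()["q"]);row(world(HUB+.073*U+.019*V+.18*N,B),QU)
E
```

```text
[ 0.39215519 -0.10498684  0.42780371] [-0.62556411  0.29913707  0.39411088  2.0358741   0.48910852 -0.73478372]
-0.2422 -0.0551 0.1415 -0.0953 0.0621 -0.0398 | t 2.4
```

Emit:
drive_tool:
  commands:
    - [-0.08, -0.03, 0.0, -0.09, 0.06, -0.04]
    - [-0.16, -0.05, 0.03, -0.09, 0.06, -0.04]
    - [-0.24, -0.055, 0.07, -0.09, 0.06, -0.04]
    - [-0.24, -0.055, 0.14, -0.09, 0.06, -0.04]
    - [-0.24, -0.055, 0.14, -0.09, 0.06, -0.04]
    - [-0.24, -0.055, 0.14, -0.09, 0.06, -0.04]
    - [-0.24, -0.055, 0.14, -0.09, 0.06, -0.04]
    - [-0.24, -0.055, 0.14, -0.09, 0.06, -0.04]

```text
time_s: 3.07
position: [0.637, -0.0644, 0.2804]
ee_rot: [-0.035, 0.94, 0.339, -0.018]
contact_force: [-0.3, -0.3, -0.2]
gripper_width: 0.052
gripper_force: 0.0
```

```bash
python3 - <<'E'
from h import *
import cv2
print(ctrl.get_obs()["position"],ctrl.get_obs()["q"]);row(world(HUB+.073*U+.019*V+.18*N,B),QU);row(world(HUB+.073*U+.019*V+.055*N,B),QU);print(hubuvn())
a=ctrl.read_camera("top")[125:235,190:300]; b=ctrl.read_camera("side")[110:220,220:330]
cv2.imwrite("pics/c2.png",cv2.resize(np.hstack([a,b]),(800,400),interpolation=cv2.INTER_CUBIC)[:,:,::-1])
E
```

```text
[ 0.63695044 -0.06442713  0.28042315] [-0.37826423  0.84617415  0.88644567  1.97082273  0.60660983 -0.56718609]
-0.0004 0.0009 -0.0068 -0.0047 -0.009 -0.0052 | t 3.0667
-0.0015 0.0014 0.1182 -0.0047 -0.009 -0.0052 | t 3.0667
[0.07211358 0.01946235 0.17318764]
```

View pics/c2.png

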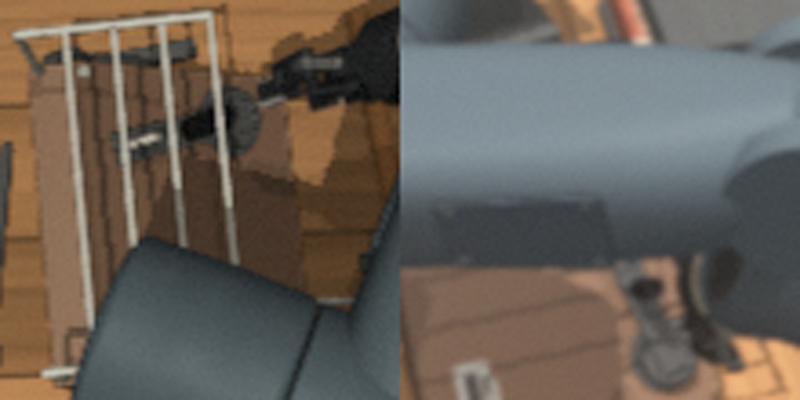

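Top view: the fingers, at (270,92), lie in line with the post's axis, which runs (195,130)–(235,105). Advancing carefully.

Emit:
drive_tool:
  commands:
    - [-0.001, 0.001, 0.03, 0, -0.009, -0.005]
    - [-0.001, 0.001, 0.05, 0, -0.009, -0.005]
    - [-0.001, 0.001, 0.06, 0, -0.009, -0.005]
    - [-0.001, 0.001, 0.06, 0, -0.009, -0.005]

```text
time_s: 3.5
position: [0.631, -0.0271, 0.2414]
ee_rot: [-0.036, 0.94, 0.338, -0.01]
contact_force: [0.6, -1.1, 0.2]
gripper_width: 0.0519
gripper_force: 0.0
```

```bash
python3 - <<'E'
from h import *
import cv2
print(ctrl.get_obs()["q"]);row(world(HUB+.073*U+.019*V+.055*N,B),QU);print(hubuvn())
a=ctrl.read_camera("top")[125:235,190:300];b=ctrl.read_camera("side")[20:240,200:420]
cv2.imwrite("pics/c3.png",cv2.resize(np.hstack([cv2.resize(a,(220,220),interpolation=cv2.INTER_CUBIC),b]),(800,400),interpolation=cv2.INTER_CUBIC)[:,:,::-1])
E
```

```text
[-0.33259202  0.73473594  0.58630989  1.73347578  0.62660997 -0.51072964]
-0.0031 -0.0024 0.0641 -0.008 0.0062 0.0017 | t 3.5
[0.07586636 0.02255011 0.11906873]
```

View pics/c3.png

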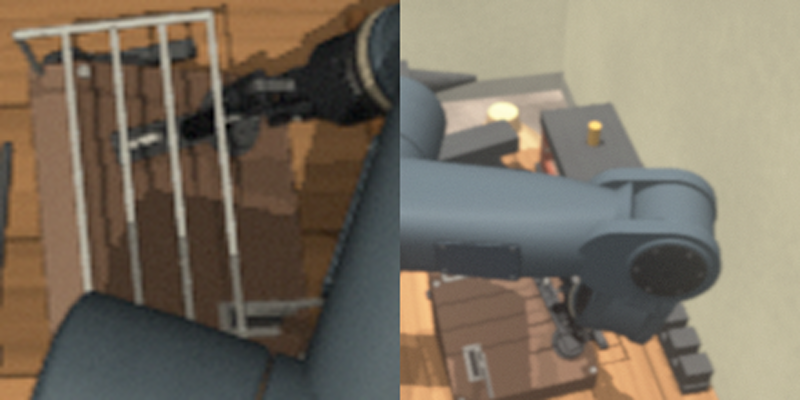

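The fingers, at top (225,115), are heading onto the post with the arm clear of the rack's front bar. Going on and closing.

Emit:
drive_tool:
  commands:
    - [-0.003, -0.002, 0.02, -0.008, 0.006, 0]
    - [-0.003, -0.002, 0.04, -0.008, 0.006, 0]
    - [-0.003, -0.002, 0.055, -0.008, 0.006, 0]
    - [-0.003, -0.002, 0.062, -0.008, 0.006, 0]
    - [-0.003, -0.002, 0.062, -0.008, 0.006, 0]
    - [-0.003, -0.002, 0.062, -0.008, 0.006, 0]

```text
time_s: 4.1
position: [0.6333, 0.0093, 0.1933]
ee_rot: [-0.037, 0.939, 0.341, -0.012]
contact_force: [0.6, -1.3, 0.8]
gripper_width: 0.0518
gripper_force: 0.0
```

Emit:
drive_tool:
  commands:
    - [0, 0, 0, 0, 0, 0]
    - [0, 0, 0, 0, 0, 0]
    - [0, 0, 0, 0, 0, 0]
    - [0, 0, 0, 0, 0, 0]
    - [0, 0, 0, 0, 0, 0]
    - [0, 0, 0, 0, 0, 0]
  gripper: 255
  squeeze: 30

```text
time_s: 4.6
position: [0.6334, 0.009, 0.1927]
ee_rot: [-0.037, 0.939, 0.341, -0.012]
contact_force: [0.2, -5.9, 3.6]
gripper_width: 0.0211
gripper_force: 29.0
```

```bash
python3 - <<'E'
from h import *
o=ctrl.get_obs();print(hubuvn(),o["contact_force"],o["gripper_width"],o["gripper_force"],R.from_quat(o["ee_rot"]).as_matrix().round(3))
E
```

```text
[0.07202496 0.01729189 0.05880253] [ 0.23758403 -5.86224376  3.56379486] 0.02109096395026452 29.03147041797638 [[-0.997 -0.061 -0.047]
 [-0.077  0.764  0.64 ]
 [-0.003  0.642 -0.767]]
```

Gripped the post (width 21 mm). In the tool axes x = v, y = u and z = −n, so I'll swing along the arc.

Emit:
drive_tool:
  commands:
    - [0.005, -0.0015, 0, 0, 0, 0]
    - [0.01, -0.0034, 0, 0, 0, 0]
    - [0.015, -0.006, 0, 0, 0, 0]
    - [0.02, -0.0086, 0, 0, 0, 0]
    - [0.0245, -0.012, 0, 0, 0, 0]
    - [0.029, -0.015, 0, 0, 0, 0]
    - [0.029, -0.015, 0, 0, 0, 0]
    - [0.029, -0.015, 0, 0, 0, 0]

```text
time_s: 5.27
position: [0.6049, -0.0026, 0.185]
ee_rot: [-0.037, 0.938, 0.343, -0.011]
contact_force: [-10.0, 8.5, 21.8]
gripper_width: 0.0212
gripper_force: 30.7
```

```bash
cat >>h.py <<'E'
def st():
    o=ctrl.get_obs();F=R.from_euler('z',-B[2]).apply(o["contact_force"]);print(hubuvn().round(4),"Fuvn",(F@U).round(1),(F@V).round(1),(F@N).round(1),"M",o["moment"].round(2),o["gripper_width"].round(4),o["gripper_force"].round(1),"t",o["time_s"])
E
python3 -c "
from h import *
st()"
```

```text
Traceback (most recent call last):
  File "h.py", line 31, in st
    o=ctrl.get_obs();F=R.from_euler('z',-B[2]).apply(o["contact_force"]);print(hubuvn().round(4),"Fuvn",(F@U).round(1),(F@V).round(1),(F@N).round(1),"M",o["moment"].round(2),o["gripper_width"].round(4),o["gripper_force"].round(1),"t",o["time_s"])
                                                                                                                                                                              ^^^^^^^^^^^^^^^^^^^^^^^^
AttributeError: 'float' object has no attribute 'round'
```

```bash
sed -i 's/o\["gripper_width"\].round(4),o\["gripper_force"\].round(1)/o["gripper_width"],o["gripper_force"]/;s/(F@U).round(1),(F@V).round(1),(F@N).round(1)/np.round([F@U,F@V,F@N],1)/' h.py
python3 -c "
from h import *
st()"
```

```text
[0.0599 0.0466 0.0589] Fuvn [21.1  9.3 10.7] M [3.34 1.34 1.4 ] 0.02123191347671594 30.68562090396881 t 5.2667
```

Emit:
drive_tool:
  commands:
    - [0.006, -0.002, 0, 0, 0, 0]
    - [0.0105, -0.006, 0, 0, 0, 0]
    - [0.015, -0.012, 0, 0, 0, 0]
    - [0.02, -0.0175, 0, 0, 0, 0]
    - [0.02, -0.0175, 0, 0, 0, 0]
    - [0.02, -0.0175, 0, 0, 0, 0]

```text
time_s: 5.77
position: [0.5849, -0.0179, 0.1734]
ee_rot: [-0.036, 0.939, 0.343, -0.013]
contact_force: [-21.4, 4.1, 26.2]
gripper_width: 0.0214
gripper_force: 31.8
```

```bash
python3 -c "
from h import *
st()"
```

```text
[0.042  0.0678 0.0588] Fuvn [21.3 21.  16.4] M [3.36 3.   2.91] 0.021421555414013 31.7863592505455 t 5.7667
```

Emit:
drive_tool:
  commands:
    - [0.006, -0.002, -0.002, 0, 0, 0]
    - [0.009, -0.007, -0.002, 0, 0, 0]
    - [0.0115, -0.013, -0.002, 0, 0, 0]
    - [0.0135, -0.021, -0.002, 0, 0, 0]
    - [0.0135, -0.021, -0.002, 0, 0, 0]
    - [0.0135, -0.021, -0.002, 0, 0, 0]

```text
time_s: 6.27
position: [0.572, -0.0368, 0.1597]
ee_rot: [-0.036, 0.939, 0.342, -0.014]
contact_force: [-22.2, 2.2, 11.0]
gripper_width: 0.0208
gripper_force: 31.0
```

```bash
python3 -c "
from h import *
st()"
```

```text
[0.0195 0.0821 0.0597] Fuvn [10.  22.   5.9] M [1.13 3.07 2.98] 0.02084497523698994 30.984467267990112 t 6.2667
```

Emit:
drive_tool:
  commands:
    - [0.004, -0.005, 0, 0, 0, 0]
    - [0.005, -0.01, 0, 0, 0, 0]
    - [0.006, -0.015, 0, 0, 0, 0]
    - [0.006, -0.0205, 0, 0, 0, 0]
    - [0.006, -0.0205, 0, 0, 0, 0]
    - [0.006, -0.0205, 0, 0, 0, 0]

```text
time_s: 6.77
position: [0.5676, -0.0534, 0.1461]
ee_rot: [-0.036, 0.939, 0.342, -0.014]
contact_force: [-18.9, -1.8, 6.4]
gripper_width: 0.0195
gripper_force: 30.7
```

```bash
python3 -c "
from h import *
st()"
```

```text
[-0.0017  0.0878  0.0598] Fuvn [ 3.9 19.   5.1] M [0.03 2.59 2.59] 0.01946215680559149 30.69624960422516 t 6.7667
```

Emit:
drive_tool:
  commands:
    - [0, 0, 0, 0, 0, 0]
    - [0, 0, 0, 0, 0, 0]
    - [0, 0, 0, 0, 0, 0]
    - [-0.006, 0, 0, 0, 0, 0]
    - [-0.014, 0, 0, 0, 0, 0]
    - [-0.014, 0, 0, 0, 0, 0]
    - [-0.014, 0, 0, 0, 0, 0]
  gripper: 120

```text
time_s: 7.35
position: [0.5836, -0.052, 0.1458]
ee_rot: [-0.037, 0.939, 0.342, -0.012]
contact_force: [-1.0, 0.1, -0.1]
gripper_width: 0.0449
gripper_force: 0.0
```

```bash
python3 -c "
from h import *
st()"
```

```text
[-0.0018  0.0717  0.0595] Fuvn [ 0.1  1.  -0.2] M [-0.5  -0.1  -0.01] 0.0448752070765091 0.0 t 7.35
```

Emit:
drive_tool:
  commands:
    - [0, 0, 0, 0, 0, 0]
    - [0, 0, 0, 0, 0, 0]
    - [0, 0, 0, 0, 0, 0]
    - [0, 0, 0, 0, 0, 0]
    - [0, 0, 0, 0, 0, 0]
  gripper: 255

```text
time_s: 7.77
position: [0.5831, -0.0521, 0.1461]
ee_rot: [-0.037, 0.939, 0.342, -0.012]
contact_force: [-2.0, 0.4, 2.6]
gripper_width: 0.0212
gripper_force: 29.4
```

```bash
python3 -c "
from h import *
st()"
```

```text
[-0.0016  0.0722  0.0597] Fuvn [2.1 1.9 1.7] M [-0.32  0.26  0.21] 0.021211617170349542 29.359543025493622 t 7.7667
```

Emit:
drive_tool:
  commands:
    - [0, 0, 0, 0, 0, 0]
    - [0, 0, 0, 0, 0, 0]
    - [0, 0, 0, 0, 0, 0]
    - [0, 0, -0.03, 0, 0, 0]
    - [0, 0, -0.06, 0, 0, 0]
    - [0, 0, -0.1, 0, 0, 0]
    - [0, 0, -0.14, 0, 0, 0]
    - [0, 0, -0.14, 0, 0, 0]
  gripper: 120

```text
time_s: 8.43
position: [0.5904, -0.1446, 0.2566]
ee_rot: [-0.037, 0.939, 0.341, -0.01]
contact_force: [0.8, -0.6, -1.8]
gripper_width: 0.045
gripper_force: 0.0
```

```bash
python3 -c "
from h import *
st();print(ctrl.get_obs()['q']);row([.48,-.27,.34])"
```

```text
[-0.0017  0.072   0.204 ] Fuvn [-1.7 -0.8 -1. ] M [-0.6  -0.07  0.  ] 0.044952745473356745 0.0 t 8.4333
[-0.51430534  0.82246793  0.76971775  1.94882797  0.56429334 -0.71884188]
0.1191 -0.0357 -0.1393 0.0 0.0 0.0 | t 8.4333
```

Emit:
drive_tool:
  commands:
    - [0.03, -0.03, -0.06, 0, 0, 0]
    - [0.05, -0.05, -0.1, 0, 0, 0]
    - [0.05, -0.06, -0.14, 0, 0, 0]
    - [0.05, -0.06, -0.14, 0, 0, 0]
    - [0.05, -0.06, -0.14, 0, 0, 0]

```text
time_s: 8.85
position: [0.5246, -0.2401, 0.2769]
ee_rot: [-0.03, 0.944, 0.329, 0.005]
contact_force: [-0.1, -0.3, -0.2]
gripper_width: 0.0454
gripper_force: 0.0
```

```bash
python3 - <<'E'
from h import *
import cv2
st();print(ctrl.get_obs()["q"])
a=ctrl.read_camera("top");b=ctrl.read_camera("side")
np.savez("im.npz",a=a,b=b)
im=np.hstack([cv2.resize(a[125:235,190:300],(400,400),interpolation=cv2.INTER_CUBIC),cv2.resize(b[110:260,200:350],(400,400),interpolation=cv2.INTER_CUBIC)])
cv2.imwrite("pics/c4.png",im[:,:,::-1])
E
```

```text
[-0.0576  0.145   0.2775] Fuvn [-0.4  0.1 -0. ] M [-0.51 -0.06  0.04] 0.04535876306300328 0.0 t 8.85
[-0.68505267  0.8089147   0.80129384  2.03606561  0.4947116  -0.87052021]
```

View pics/c4.png

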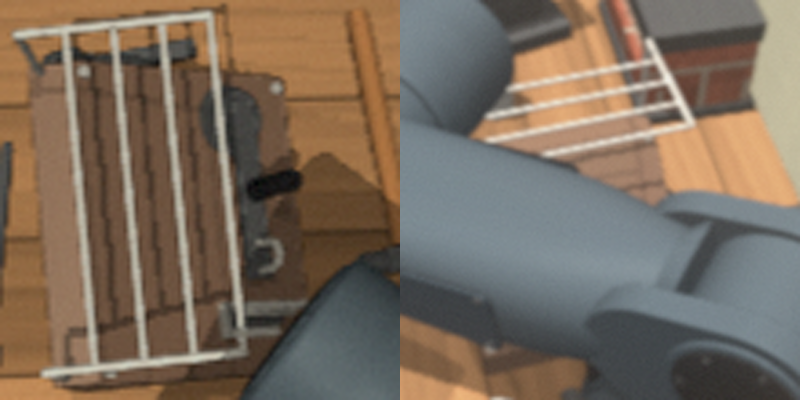

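Top view: hub at (232,118), handle bar running down to (262,275), post at (275,185), staple at (265,255) and hasp plate at (265,315). I'll measure the bar's centre line numerically against the model.

```bash
python3 - <<'E'
from h import *
from scipy.ndimage import map_coordinates
a=np.load("im.npz")["a"].astype(float); s=a[:,:,0]-a[:,:,2]
us=np.linspace(-.05,.04,181)
for v in np.arange(.03,.165,.008):
    P=proj("top",world(HUB+us[:,None]*U+v*V+.026*N,B)); x=map_coordinates(s,[P[:,1],P[:,0]],order=1)
    lv=20; m=x<lv
    i=np.where(m)[0]; runs=np.split(i,np.where(np.diff(i)>1)[0]+1)
    print(round(v,3),[(round(us[r[0]]*1e3,1),round(us[r[-1]]*1e3,1)) for r in runs if len(r)>6], x[::20].astype(int))
E
```

```text
0.03 [(np.float64(-13.5), np.float64(40.0))] [46 45 45 45  6  3  3  1 17  5]
0.038 [(np.float64(-13.5), np.float64(30.0))] [37 41 45 45  4  4  3  3 19 35]
0.046 [(np.float64(-13.5), np.float64(20.0)), (np.float64(27.5), np.float64(33.5))] [31 32 39 41  7  3  3 18 18 39]
0.054 [(np.float64(-50.0), np.float64(-36.0)), (np.float64(-15.5), np.float64(17.5))] [ 2 16 28 26  7  3  4 32 22 38]
0.062 [(np.float64(-50.0), np.float64(18.0))] [ 1 -1  1  4  1  2  3 31 21 38]
0.07 [(np.float64(-50.0), np.float64(18.5))] [ 2  1  0  0  0  0  2 26 21 40]
0.078 [(np.float64(-30.0), np.float64(19.0))] [31 26 19  8  2  0  3 24 24 43]
0.086 [(np.float64(-14.5), np.float64(18.0))] [29 27 35 35  6  1  3 24 20 39]
0.094 [(np.float64(-15.0), np.float64(17.5))] [31 24 27 34  5  4  3 33 23 39]
0.102 [(np.float64(-17.0), np.float64(18.5))] [29 26 31 30  4  4  2 29 21 42]
0.11 [(np.float64(-15.5), np.float64(19.0))] [32 31 31 31  5  3  3 25 20 42]
0.118 [(np.float64(-17.0), np.float64(17.5))] [30 32 31 24  5  3  4 26 20 39]
0.126 [(np.float64(-29.5), np.float64(17.5))] [33 30 20 13 11 10  4 32 22 40]
0.134 [(np.float64(-32.5), np.float64(18.0))] [32 31 16 18  4  2  3 29 22 43]
0.142 [(np.float64(-29.5), np.float64(17.5))] [31 30 20 12  4  2  1 29 20 46]
0.15 [(np.float64(-23.5), np.float64(19.5))] [31 30 29 15 10  6  2 21 21 39]
0.158 [(np.float64(-17.5), np.float64(18.0))] [32 30 31 23  9  9  4 23 20 41]
```

```bash
python3 - <<'E'
from h import *
from scipy.ndimage import map_coordinates
a=np.load("im.npz")["a"].astype(float); s=a[:,:,0]-a[:,:,2]
def edge(v,lo,hi,n):
    us=np.linspace(lo,hi,120);P=proj("top",world(HUB+us[:,None]*U+v*V+n*N,B)); x=map_coordinates(s,[P[:,1],P[:,0]],order=1)
    h=(np.percentile(x,5)+np.percentile(x,90))/2; m=x<h
    return us[m].min() if lo<-.02 else us[m].max()
for nm,lo,hi,n,vs in(("low",-.026,0,.026,np.r_[np.arange(.036,.05,.002),np.arange(.088,.119,.002),.156,.158]),("up",0,.024,.026,np.r_[.05:.16:.004])):
    e=np.array([edge(v,lo,hi,n) for v in vs]);p=np.polyfit(vs,e,1);print(nm,p,np.std(e-np.polyval(p,vs)))
# rack bar & bottom edge yaw check: front bar line
vs=np.r_[-.12:.12:.02];e=[]
for v in vs:
    us=np.linspace(-.015,.015,61);P=proj("top",world(np.c_[-.0532+us,0*us+v,0*us+.35],B));x=map_coordinates(a.sum(2),[P[:,1],P[:,0]],order=1);x=x-np.median(x);x[x<0]=0;e.append((us*x).sum()/x.sum())
print("rack",np.polyfit(vs,e,1))
E
```

```text
low [-0.01727456 -0.01366116] 0.0004841705301315393
up [-0.00260794  0.01786786] 0.0004974755232820366
rack [0.00181349 0.00100764]
```

Handle is at about 1.58, inside the slot tolerance. Next, the strap: fingers shut, above its outer side.

```bash
cat >>h.py <<'E'
def tgt(u,v,n,q=None): row(world(HUB+u*U+v*V+n*N,B),QU if q is None else q)
E
python3 - <<'E'
from h import *
tgt(-.042,.24,.20);print(world(HUB-.042*U+.24*V+.2*N,B),world(HUB-.042*U+.24*V+.09*N,B))
E
```

```text
0.0986 0.0171 0.0726 -0.0278 0.037 0.001 | t 8.95
[ 0.42514111 -0.18577554  0.22761181] [ 0.41968772 -0.11527952  0.14334692]
```

Emit:
drive_tool:
  commands:
    - [0.03, 0.017, 0.02, -0.03, 0.04, 0]
    - [0.06, 0.017, 0.04, -0.03, 0.04, 0]
    - [0.1, 0.017, 0.07, -0.03, 0.04, 0]
    - [0.1, 0.017, 0.07, -0.03, 0.04, 0]
    - [0.1, 0.017, 0.07, -0.03, 0.04, 0]
    - [0.1, 0.017, 0.07, -0.03, 0.04, 0]
  gripper: 255

```text
time_s: 9.45
position: [0.4228, -0.185, 0.2291]
ee_rot: [-0.038, 0.938, 0.344, -0.016]
contact_force: [0.6, -1.0, 0.5]
gripper_width: -0.0002
gripper_force: 0.0
```

```bash
python3 - <<'E'
from h import *
st();print(ctrl.get_obs()["q"]);tgt(-.042,.24,.20);tgt(-.042,.24,.09)
E
```

```text
[-0.0404  0.2423  0.2005] Fuvn [-0.4 -0.6  1. ] M [-0.56 -0.08 -0.05] -0.00018565719817998695 0.0 t 9.45
[-0.71635751  0.57354875  0.23304727  1.77803396  0.46549617 -0.9298498 ]
-0.0023 -0.0016 0.0005 0.0049 -0.0064 0.001 | t 9.45
-0.003 -0.0022 0.1105 0.0049 -0.0064 0.001 | t 9.45
```

Emit:
drive_tool:
  commands:
    - [-0.003, -0.002, 0.035, 0.005, -0.006, 0]
    - [-0.003, -0.002, 0.07, 0.005, -0.006, 0]
    - [-0.003, -0.002, 0.09, 0.005, -0.006, 0]
    - [-0.003, -0.002, 0.09, 0.005, -0.006, 0]
    - [-0.003, -0.002, 0.09, 0.005, -0.006, 0]

```text
time_s: 9.87
position: [0.4235, -0.1305, 0.1598]
ee_rot: [-0.038, 0.939, 0.34, -0.012]
contact_force: [0.2, -0.8, 0.1]
gripper_width: -0.0001
gripper_force: 0.0
```

```bash
python3 - <<'E'
from h import *
st();tgt(-.042,.1984,.11)
E
```

```text
[-0.0433  0.2373  0.1125] Fuvn [-0.6 -0.2  0.6] M [-0.62 -0.08 -0.02] -0.00012405736226191955 0.0 t 9.8667
-0.0389 0.0011 0.0026 -0.0033 0.0015 0.0039 | t 9.8667
```

Emit:
drive_tool:
  commands:
    - [-0.02, 0.001, 0.001, 0, 0, 0]
    - [-0.039, 0.001, 0.0025, 0, 0, 0]
    - [-0.05, 0.001, 0.004, 0, 0, 0]
    - [-0.06, 0.001, 0.0065, 0, 0, 0]
    - [-0.07, 0.001, 0.011, 0, 0, 0]
    - [-0.079, 0.001, 0.0165, 0, 0, 0]
    - [-0.087, 0.001, 0.0235, 0, 0, 0]
    - [-0.094, 0.001, 0.032, 0, 0, 0]

```text
time_s: 10.53
position: [0.5153, -0.1022, 0.1352]
ee_rot: [-0.037, 0.94, 0.34, -0.011]
contact_force: [0.2, -1.5, 2.7]
gripper_width: -0.0001
gripper_force: 1.1
```

```bash
python3 - <<'E'
from h import *
st();tgt(-.042,.1329,.0617);tgt(-.042,.129,.0405);tgt(-.042,.129,.036)
E
```

```text
[-0.0429  0.1437  0.0801] Fuvn [ 0.6 -0.1  3.1] M [-0.6  -0.06 -0.05] -8.87336124737687e-05 1.1381172202527523 t 10.5333
-0.0107 0.0009 0.0184 -0.0033 0.0029 0.0019 | t 10.5333
-0.0146 0.001 0.0396 -0.0033 0.0029 0.0019 | t 10.5333
-0.0145 0.001 0.0441 -0.0033 0.0029 0.0019 | t 10.5333
```

Contact as expected (3 N along the normal, strap near 0.6). On down.

Emit:
drive_tool:
  commands:
    - [-0.006, 0.001, 0.009, 0, 0, 0]
    - [-0.0107, 0.001, 0.0184, 0, 0, 0]
    - [-0.013, 0.001, 0.026, 0, 0, 0]
    - [-0.0145, 0.001, 0.033, 0, 0, 0]
    - [-0.0145, 0.001, 0.038, 0, 0, 0]
    - [-0.0145, 0.001, 0.04, 0, 0, 0]
    - [-0.0145, 0.001, 0.041, 0, 0, 0]

```text
time_s: 11.12
position: [0.5271, -0.075, 0.1058]
ee_rot: [-0.037, 0.94, 0.34, -0.011]
contact_force: [-5.3, -18.1, 25.1]
gripper_width: 0.0001
gripper_force: 15.1
```

```bash
python3 - <<'E'
from h import *
st()
E
```

```text
[-0.0417  0.1298  0.0407] Fuvn [ 2.6  6.7 30.5] M [-0.04  1.16  0.96] 6.827775879929465e-05 15.05605638376693 t 11.1167
```

Firm stop (30 N) exactly at the shut height. Retreating and checking.

Emit:
drive_tool:
  commands:
    - [0, 0, -0.03, 0, 0, 0]
    - [0, 0, -0.07, 0, 0, 0]
    - [0, 0, -0.11, 0, 0, 0]
    - [0, 0, -0.15, 0, 0, 0]
    - [0, -0.03, -0.18, 0, 0, 0]
    - [0, -0.06, -0.2, 0, 0, 0]
    - [0, -0.08, -0.22, 0, 0, 0]
    - [0, -0.08, -0.22, 0, 0, 0]

```text
time_s: 11.78
position: [0.5376, -0.2762, 0.2132]
ee_rot: [-0.034, 0.941, 0.335, -0.006]
contact_force: [1.1, 0.0, -1.5]
gripper_width: 0.0002
gripper_force: 0.0
```

Emit:
drive_tool:
  commands:
    - [0.0, -0.06, -0.04, 0, 0, 0]
    - [0.0, -0.1, -0.04, 0, 0, 0]
    - [0.0, -0.1, -0.04, 0, 0, 0]
    - [0.0, -0.1, -0.04, 0, 0, 0]
    - [0.0, -0.1, -0.04, 0, 0, 0]

```text
time_s: 12.2
position: [0.5252, -0.347, 0.1648]
ee_rot: [-0.029, 0.946, 0.324, 0.007]
contact_force: [0.3, 0.5, -0.5]
gripper_width: -0.0001
gripper_force: 0.0
```

```bash
python3 - <<'E'
from h import *
import cv2
st()
a=ctrl.read_camera("top");b=ctrl.read_camera("side")
im=np.hstack([cv2.resize(a[145:225,220:300],(400,400),interpolation=cv2.INTER_CUBIC),cv2.resize(b[110:260,200:350],(400,400),interpolation=cv2.INTER_CUBIC)])
cv2.imwrite("pics/c5.png",im[:,:,::-1])
E
```

```text
[-0.2114  0.1527  0.2602] Fuvn [ 0.  -0.3 -0.7] M [-0.48 -0.08 -0.03] -8.120588765466691e-05 0.0 t 12.2
```

View pics/c5.png

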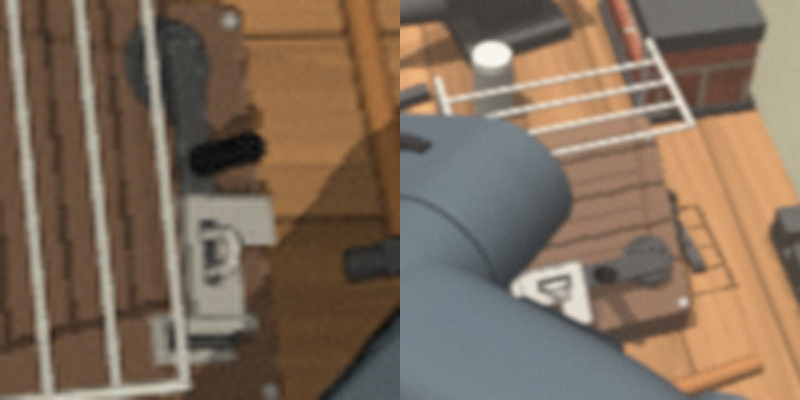

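The strap lies flat, from top (185,195) to (245,325), with the staple's eye standing up through the slot at (222,250). The handle points straight at the hinge and the arm is clear.

```bash
python3 -c "
from plant import ctrl
print(ctrl.hand_in())"
```

```text
the job is handed in; nothing more can be done
None
```

The job is handed in: the handle stands at off (about 1.58 rad), the strap is folded flat with the staple's eye up through its slot, the arm is clear, and I touched none of the tools; the hand-in gave no verdict.

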